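Change over a shaker's platforms and load its bottles

TASK

Change the platforms over: take the roller platform off the shaker and lower the cup platform gently onto the shaker in its place, fully down on both dowel pins, and lay the roller platform flat in the grey store tray where the cup platform was (the cork mat is free for setting one down meanwhile). The shaker must end up carrying the cup platform with the large bottle upright in the wide cup and the small bottle in the narrow cup, each right down to the cup floor. Set everything down without dropping it, keep the bottles upright, and leave the mortar and the wash bottle where they are.

Things in the scene. Friction and masses are not known exactly. Their poses are not given: they have to be found in the camera images.
- shaker: Grey platform shaker, 200 (x) x 250 (y) mm, fixed, knobs on its front (-x). Flat top face of its aluminium drive table: 130 x 210 mm, 85 mm above the bench. On it two steel dowel pins, 10 mm diameter, 12 mm high, upper 8 mm tapered to a 4 mm tip, at (x, y) = (47, 87) and (-47, -87) mm. Origin: underside centre. The roller platform starts on it, pins in its holes.
- roller_platform: Loose plate 120 (x) x 200 (y) x 8 mm, 0.5 kg, with two rubber rollers along x at y = +-62 mm (tops 34 mm up). 12.5 mm through holes at (47, 87) and (-47, -87) mm. Black handle bar over the middle, along x, 98 mm long, 12 mm thick, 14 mm high, centre line 62 mm up at y = 0, on posts at x = +-42 mm. Origin: underside centre. Starts on the shaker.
- cup_platform: Loose; plate, holes, handle and mass as the roller platform's, but two round steel cups instead of rollers: wide cup at (0, 55) mm, inner diameter 72; narrow cup at (0, -55) mm, inner diameter 52; mouths flared by 4 mm, rims 34 mm up, floor (plate top) 8 mm up. Fits the pins either way round (half turn). Origin: underside centre. Starts in the store tray, within 10 mm of its centre.
- large_bottle: Larger white closed plastic bottle with black cap: 60 mm diameter, straight-sided up to 80 mm, 118 mm high over the cap (cap 36 mm diameter), about 0.28 kg. Origin: centre of the underside; z up. Starts in the blue bottle tray.
- small_bottle: Smaller white closed plastic bottle with black cap: 40 mm diameter, straight-sided up to 68 mm, 98 mm high over the cap (cap 26 mm diameter), about 0.12 kg. Origin: centre of the underside; z up. Starts in the blue bottle tray.
- store_tray: Grey shallow plastic tray, fixed, the store for the platform not in use: 160 (x) x 240 (y) mm outside, 150 x 230 mm inside, floor 4 mm thick, walls 18 mm high. Origin: centre of the underside, on the bench. At the start the cup platform lies in it.
- cork_mat: Flat cork mat, fixed, 170 (x) x 240 (y) x 6 mm, empty at the start: a free spot for setting something down. Origin: centre of the underside, on the bench; its top is 6 mm above.
- bottle_tray: Small blue plastic tray, fixed, 90 (x) x 220 (y) mm, floor 4 mm thick, walls 14 mm high; the two bottles stand in it side by side at y = +55 and -55 mm, either way round. Origin: centre of the underside, on the bench.
- mortar: Bystander: loose white porcelain mortar, 96 mm across, 55 mm high, with its pestle leaning in it to about 90 mm height, 0.45 kg. Origin: centre of the underside.
- wash_bottle: Bystander: loose white wash bottle with green cap and bent spout, 64 mm diameter, 180 mm high, 0.4 kg. Origin: centre of the underside.
Mind the look-alikes: they are no part of the job. What is shaped like the roller_platform but yellow is not meant. Leave any red look-alike of the large_bottle alone.

How it is judged:
By the outcome, as a careful person would: the job done as asked, in the order asked, and still so for the second after the job is handed in, with the robot touching nothing.
It also fails if it takes over 141 s, if anything falls off the work surface, if the arm or the gripper's body presses on something with over 40 N, if the wrist force passes 120 N, or if a joint passes its speed limit or range.

ROBOT

A 7-joint arm with a two-finger parallel gripper is mounted at the origin on the work surface. World frame = base frame: x ahead of the robot, y to its left, z up, the work surface at z = 0. Lengths are in m, angles in rad, forces in N, time in s.
With the tool pointing down it reaches from about 0.4 to 0.9 m from the base axis. Payload 5.5 kg.
Tool frame: the origin (TCP) lies midway between the tips of the shut fingers; the grasp point (between the pads) lies 19 mm behind it (manip.grip_depth is the distance from the TCP to the grasp point, in m); z points along the fingers, y is the line along which they close (so a half turn about z gives the same grasp; the last joint's range is limited). The gripper opens to 92 mm and grips with 3 to 60 N. Pads are 19 mm wide; open, the fingers measure 130 mm over their backs; the gripper's body (75 mm by 190 mm) begins 47 mm behind the grasp point.
Start: joints at [1.399, 0.501, -0.427, 1.55, 0.221, 1.138, -0.21], TCP at [0.274, -0.59, 0.227] pointing down, gripper open.
Joint ranges: [-2.88, 2.88], [-0.31, 2.03], [-1.54, 1.56], [0.2, 2.42], [-1.41, 4.55], [0.19, 2.02], [-2.57, 2.57]. Speed limits (rad/s): [2.57, 2.57, 3.14, 3.14, 3.14, 3.14, 3.14].

INTERFACE

Orientations are given as a unit quaternion [x, y, z, w].
In Python, from bench import manip, effector, viewer gives the robot as it stands. Calls block until the motion is done:
- manip.move_pose(position, orientation): joint-space move of the TCP to a pose.
- manip.servo_line(position, ori=None, vel=0.15): straight line of the TCP; ori=None keeps the orientation; vel is the mean speed in m/s.
- manip.movej(angles): joint-space move.
- effector.open_jaws() and effector.close(f_grip=None): open the fingers fully, or close them until they stop; f_grip is the grip in N (None keeps the last).
- manip.sleep(seconds).
- manip.solve_ik(position, orientation): joint angles nearest the present ones, or None.
- viewer.get_image(name): name is "scene" or "top"; returns the picture (420x560x3 uint8, red, green, blue); there is no depth.
- viewer.get_calibration(name): a dict with "vfov" (degrees; the focal length in pixels is half the picture's height over the tangent of half this angle, whatever the lens; pixels are square), "cx", "cy" (the principal point, pixels), "eye" and "attitude" of the camera in the world. Camera axes: x right, y down, z forward; pixel columns grow to the right and rows downward; lengths in m; the calibration is good to about 2 mm. A picture is of the moment at which its call begins. get_calibration takes no time and is no camera call.
A pose or a line that the arm cannot do raises manip.PlanningError and nothing moves.
- manip.hand_in(): hands the job in; it is judged then, once.
Readings, each from a call of its own:
- manip.current_clock(): time.
- manip.current_q(): joint angles.
- manip.current_joint_velocities(): joint speeds.
- manip.current_tau(): joint torques, N m.
- manip.current_tool_pos(): TCP position.
- manip.current_tcp_rot(): TCP orientation.
- manip.current_force(): force on the tool from outside, world axes, zero at the start.
- manip.current_wrist_torque(): the same for the moment, N m.
- manip.current_finger_gap(): finger opening in m.
- manip.current_gripper_force(): force on a finger pad.
Only numpy, scipy, OpenCV 4.12 (cv2) and the standard library are available. Lean on these libraries where they do the work, as an engineer would, in place of code of your own. Each camera call takes 0.05 s, during which the arm holds its last target. There are 200 camera calls.

## Working session

There is one attempt and no reset: what is moved stays moved. The work goes in short steps, each a Python script; the robot and the scene stay as the last script left them, time stands still between calls to the robot, and variables do not carry over. Pictures are saved under pics/ and viewed, at most 14 in all, crops included, and the job is handed in when it is done.

```bash
ls; mkdir -p pics; python3 - <<'E'
from bench import manip, effector, viewer
import cv2
for n in("scene","top"):
    im=viewer.get_image(n); cv2.imwrite(f"pics/{n}0.png",im[:,:,::-1]); print(n,viewer.get_calibration(n))
print(manip.current_tcp_rot(),manip.grip_depth)
E
```

```text
pics
scene {'vfov': 44.75817511414262, 'cx': 275.8260081900085, 'cy': 205.89985499977152, 'eye': array([1.68621458, 0.22699421, 0.85436935]), 'attitude': array([ 0.60117223,  0.6416781 , -0.35450369, -0.31806965])}
top {'vfov': 46.952883359156516, 'cx': 278.4802861792969, 'cy': 208.98721544619664, 'eye': array([0.35917126, 0.15536364, 1.6350946 ]), 'attitude': array([ 0.70937062, -0.70325885,  0.03895434, -0.02651174])}
[ 9.76454815e-01  2.15720242e-01 -1.64855652e-04 -8.62619999e-04] 0.0188
```

View pics/scene0.png

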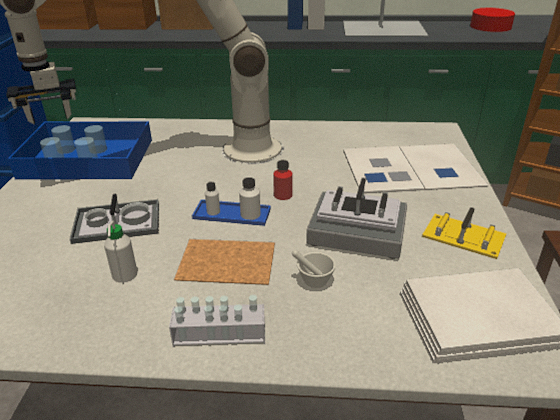

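View pics/top0.png

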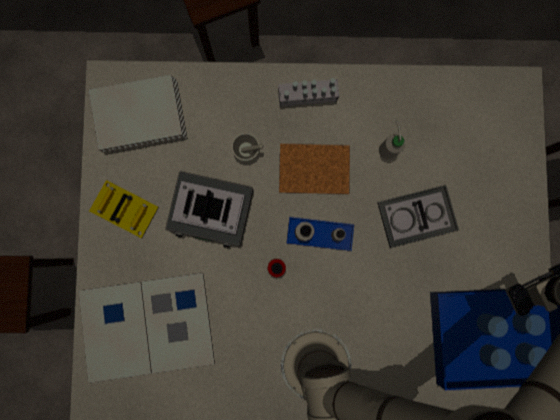

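The top view shows the roller platform on the shaker at (210,207), the yellow look-alike at (124,208), the cork mat at (315,169), the cup platform in the store tray at (418,215), and the blue tray with large bottle (305,231) and small bottle (340,234). The red look-alike is at (277,268), the mortar at (246,149) and the wash bottle at (397,145). The white plates with black rollers are mine to move, because the yellow one is excluded. The white bottle with the larger cap is the large bottle, because the red one is excluded. I'll confirm both in one enlarged composite.

```bash
python3 - <<'E'
import cv2,numpy as np
t=cv2.imread("pics/top0.png"); 
def c(x,y,w,h,s): return cv2.resize(t[y:y+h,x:x+w],None,fx=s,fy=s,interpolation=cv2.INTER_CUBIC)
a=c(160,160,100,100,4);b=c(370,170,100,100,4);d=c(260,190,100,48,8)
m=np.hstack([a,b]); d=c(270,205,100,25*3-25,8)[:400]
d=cv2.resize(d,(400,200)); m=np.vstack([m,np.hstack([d,np.zeros_like(d)])])
cv2.imwrite("pics/crop1.png",cv2.convertScaleAbs(m,alpha=1.5))
E
```

```text
(no output)
```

View pics/crop1.png

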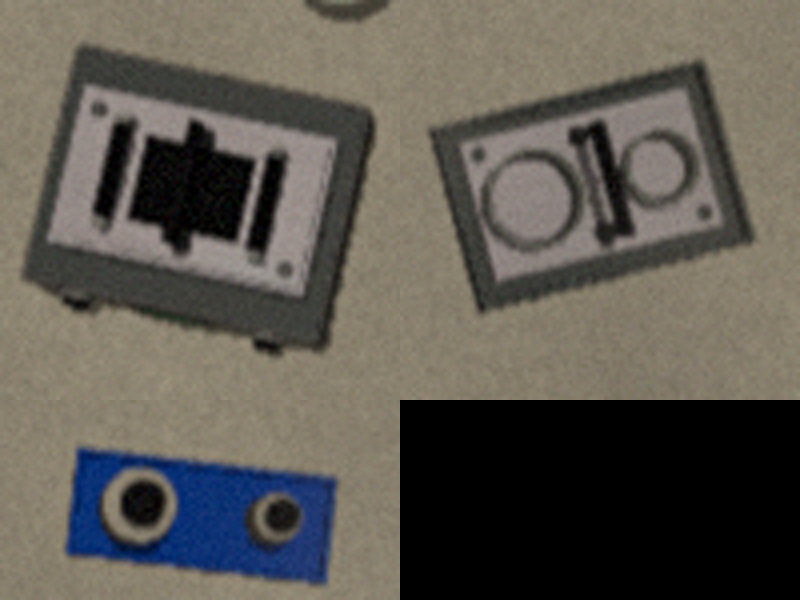

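The crop confirms it. The shaker carries the white plate with black rollers. The tray's cup platform has its wide cup to the left (+y). Both white bottles stand in the blue tray, large on the left and small on the right.

```bash
cat > h.py <<'E'
from bench import manip, effector, viewer
import cv2, numpy as np
from scipy.spatial.transform import Rotation as R
def cast(name,px,z):
    c=viewer.get_calibration(name); f=210/np.tan(np.radians(c["vfov"])/2)
    px=np.asarray(px,float).reshape(-1,2)
    d=np.c_[(px[:,0]-c["cx"])/f,(px[:,1]-c["cy"])/f,np.ones(len(px))]
    d=R.from_quat(c["attitude"]).apply(d); e=np.asarray(c["eye"])
    return (e+d*((z-e[2])/d[:,2])[:,None])[:,:2]
def blob(mask,roi,S=4):
    "largest contour of a mask inside roi x0,y0,x1,y1 (pixels)"
    x0,y0,x1,y1=roi
    cs,_=cv2.findContours(mask.astype(np.uint8),cv2.RETR_EXTERNAL,cv2.CHAIN_APPROX_NONE)
    c=max(cs,key=cv2.contourArea)[:,0,:]
    return (c+.5)/S-.5+[x0,y0]
def crop(im,roi,S=4):
    x0,y0,x1,y1=roi
    return cv2.resize(im[y0:y1,x0:x1],None,fx=S,fy=S,interpolation=cv2.INTER_LINEAR).astype(int)
def rect(name,c,z):
    "centre, direction angle (mod pi) of the long side, size"
    w=cast(name,c,z).astype(np.float32)
    ctr,(a,b),_=r=cv2.minAreaRect(w*1000); p=cv2.boxPoints(r)
    e=p[1]-p[0] if np.hypot(*(p[1]-p[0]))>np.hypot(*(p[2]-p[1])) else p[2]-p[1]
    return np.array(ctr)/1000,np.degrees(np.arctan2(e[1],e[0]))%180,sorted((a,b))
E
python3 - <<'E'
from h import *
ims={n:cv2.cvtColor(cv2.imread(f"pics/{n}0.png"),cv2.COLOR_BGR2RGB) for n in("top","scene")}
t=ims["top"]
for p in [(180,215),(206,205),(240,180),(380,215),(400,217),(330,180),(300,240),(100,210),(320,300),(304,238),(305,231)]: print(p,t[p[1],p[0]],end=' ')
print()
def plate(n,roi,z):
    a=crop(ims[n],roi); m=(a[...,2]>a[...,0]-4)&(a.min(2)>T)
    cs=blob(m,roi); return rect(n,cs,z)
for T in (75,90,105):
    print("roller",plate("top",(165,170,250,245),.093)); print("cup",plate("top",(375,182,462,250),.012))
a=crop(t,(270,135,360,205)); c=blob((a[...,0]-a[...,2]>45),(270,135,360,205)); print("mat",rect("top",c,.006))
r=(280,210,360,255);a=crop(t,r); bl=a[...,2]-a[...,0]>40; c=blob(bl,r); print("btray",rect("top",c,.014))
for r,z in(((293,220,318,244),.122),((331,225,351,243),.102)):
    a=crop(t,r); m=(a.max(2)<50).astype(np.uint8); c=blob(m,r); (cc,rr)=cv2.minEnclosingCircle(c.astype(np.float32)); print("bottle",cc,rr*2/483.7*(1.635-z),cast("top",cc,z))
r=(370,175,465,255);a=crop(t,r);m=(a.max(2)<88); c=blob(m,r); print("tray",rect("top",c,.018))
r=(160,165,260,255);a=crop(t,r);m=(a.max(2)<88); c=blob(m,r); print("shaker",rect("top",c,.08))
E
```

```text
(180, 215) [100  94  91] (206, 205) [13 10 10] (240, 180) [94 85 73] (380, 215) [70 65 56] (400, 217) [96 90 83] (330, 180) [96 63 29] (300, 240) [25 26 31] (100, 210) [74 58 17] (320, 300) [92 87 75] (304, 238) [84 79 69] (305, 231) [13  9 10] 
roller (array([0.43131635, 0.2832186 ]), np.float32(9.0810375), [2.806784152984619, 5.75544548034668])Traceback (most recent call last):
  File "<stdin>", line 10, in <module>
  File "<stdin>", line 8, in plate
  File "h.py", line 14, in blob
    c=max(cs,key=cv2.contourArea)[:,0,:]
      ~~~^^^^^^^^^^^^^^^^^^^^^^^^
ValueError: max() iterable argument is empty
```

```bash
cat >> h.py <<'E'
def holding(mask,roi,pt,S=4):
    "contour (pixels) of the connected bright region that holds pixel pt"
    x0,y0,x1,y1=roi
    n,l=cv2.connectedComponents(mask.astype(np.uint8)); k=l[int((pt[1]-y0)*S),int((pt[0]-x0)*S)]
    return blob(l==k,roi,S)
E
python3 - <<'E'
from h import *
ims={n:cv2.cvtColor(cv2.imread(f"pics/{n}0.png"),cv2.COLOR_BGR2RGB) for n in("top","scene")}
t=ims["top"]
def bright(roi,T): 
    a=crop(t,roi).astype(np.float32).mean(2); return cv2.GaussianBlur(a,(0,0),2)>T
for T in (68,74,80):
    r=(165,170,250,245);print(T,"roller",rect("top",holding(bright(r,T),r,(179,215)),.093))
    r=(375,182,462,250);print(T,"cup",rect("top",holding(bright(r,T),r,(401,220)),.012))
    r=(370,175,465,255);m=~bright(r,T);print("tray",rect("top",blob(m,r),.018))
r=(270,135,360,205);a=crop(t,r); c=blob((a[...,0]-a[...,2]>45),r); print("mat",rect("top",c,.006))
r=(280,210,360,255);a=crop(t,r); c=blob(a[...,2]-a[...,0]>20,r); print("btray",rect("top",c,.014))
for r,z in(((293,220,318,244),.122),((331,225,351,243),.102)):
    a=crop(t,r); m=(a.max(2)<45).astype(np.uint8); c=blob(m,r); (cc,rr)=cv2.minEnclosingCircle(c.astype(np.float32)); print("bottle",cc,rr*2/483.7*(1.635-z),cast("top",cc,z))
E
```

```text
68 roller (array([0.50714386, 0.35488849]), np.float32(78.28825), [128.75843811035156, 208.4615020751953])
68 cup (array([ 0.49237656, -0.34304565]), np.float32(104.37114), [119.92477416992188, 199.7755126953125])
tray (array([ 0.49004117, -0.34167419]), np.float32(104.982834), [165.23110961914062, 248.3322296142578])
74 roller (array([0.50707983, 0.35495935]), np.float32(78.19699), [127.03324127197266, 206.5417022705078])
74 cup (array([ 0.47755331, -0.29103552]), np.float32(0.5384454), [62.99819564819336, 63.52589416503906])
tray (array([ 0.49002759, -0.34181335]), np.float32(104.83923), [168.8130645751953, 250.52838134765625])
80 roller (array([0.50723682, 0.35501257]), np.float32(78.27604), [125.10334014892578, 204.5785675048828])
80 cup (array([ 0.4779722 , -0.29103928]), np.float32(90.536415), [60.988365173339844, 61.236610412597656])
tray (array([ 0.48148114, -0.34431894]), np.float32(105.57093), [195.16461181640625, 257.2252502441406])
mat (array([0.65129211, 0.00660231]), np.float32(89.24809), [167.64984130859375, 238.00253295898438])
btray (array([ 0.42864185, -0.01249914]), np.float32(83.83036), [90.32675170898438, 219.44776916503906])
bottle (305.4691162109375, 230.51686096191406) 0.03601819758033713 [[0.43289123 0.04414684]]
bottle (340.25, 233.5) 0.02756187445865526 [[ 0.42534656 -0.06798176]]
```

```bash
cat >> h.py <<'E'
G=0.0188
def quat(deg,flip=False):
    "tool down, finger closing line along world angle deg"
    t=np.radians(deg+180*flip); y=np.array([np.cos(t),np.sin(t),0]); z=np.array([0,0,-1.])
    return R.from_matrix(np.c_[np.cross(y,z),y,z]).as_quat()
def best(p,deg):
    "closing-line angle (deg or deg+180) whose last joint stays nearest mid-range"
    o=[(abs(q[6]),f) for f in(False,True) if (q:=manip.solve_ik(p,quat(deg,f))) is not None]
    return deg+180*min(o)[1]
def st(s=""): print(s,"t%.1f"%manip.current_clock(),"p",np.round(manip.current_tool_pos(),4),"F",np.round(manip.current_force(),1),"M",np.round(manip.current_wrist_torque(),2),"gap %.4f"%manip.current_finger_gap(),flush=True)
def snap(n,k):
    im=viewer.get_image(n); cv2.imwrite(f"pics/{k}.png",im[:,:,::-1]); return im
E
python3 - <<'E'
from h import *
p=np.array([.5071,.3550]); 
for nm,q,d in(("sh",p,78.3),("mat",[.651,.007],89.2),("tray",[.492,-.343],104.4)):
    for f in(0,1): print(nm,[None if (s:=manip.solve_ik([*q,z],quat(d,f))) is None else np.round(s,2)for z in(.05 if nm!="sh" else .13,.3)])
d=best([*p,.3],78.3); print(d)
manip.move_pose([.35,-.45,.33],manip.current_tcp_rot())
manip.move_pose([*p,.25],quat(d)); st()
manip.servo_line([*p,.130],vel=.12); st("down")
effector.close(8); st("c8"); print(manip.current_gripper_force())
snap("scene","g1")
E
```

```text
sh [array([ 0.16,  0.96, -1.31,  1.7 ,  0.97,  1.28,  0.01]), array([ 0.17,  0.69, -1.3 ,  1.53,  0.67,  1.43,  0.2 ])]
sh [array([-0.67,  0.52,  0.01,  1.73, -0.01,  0.9 , -2.42]), array([-0.67,  0.35,  0.01,  1.56, -0.01,  1.23, -2.42])]
mat [array([ 0.61,  0.94, -1.01,  1.65,  0.89,  1.08,  0.88]), array([ 0.63,  0.63, -1.08,  1.45,  0.56,  1.39,  1.1 ])]
mat [array([ 0.31,  0.73, -0.51,  1.66,  0.44,  0.87, -1.97]), array([ 0.48,  0.52, -0.78,  1.45,  0.37,  1.32, -1.91])]
tray [array([ 1.24,  0.84, -0.96,  1.79,  0.82,  0.97,  1.76]), array([ 1.35,  0.55, -1.13,  1.58,  0.51,  1.34,  1.98])]
tray [array([ 0.87,  0.64, -0.4 ,  1.8 ,  0.34,  0.77, -1.03]), array([ 0.97,  0.36, -0.52,  1.59,  0.19,  1.24, -0.91])]
78.3
 t3.8 p [0.508  0.3539 0.2499] F [-0.7  0.2 -0.6] M [ 0.14 -0.16  0.02] gap 0.0917
down t4.9 p [0.5074 0.3556 0.1309] F [ 0.3 -0.3  0.1] M [ 0.15 -0.13 -0.04] gap 0.0918
c8 t6.1 p [0.5071 0.3551 0.13  ] F [ 0.3  1.  -0.5] M [ 0.19 -0.16 -0.03] gap 0.0119
7.999105453491211
```

View pics/g1.png

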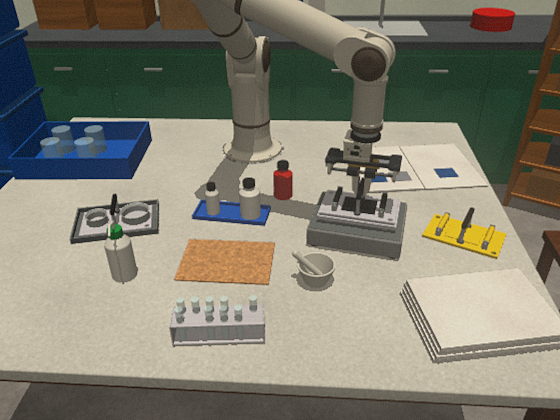

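The picture shows the gripper around the roller platform's handle at (363,200), with little side force. Next I lift it and set it on the mat.

```bash
cat >> h.py <<'E'
def lower(p,z0,zmin,deg=None,drop=3.0,step=.001,vel=.02):
    "slow descent from z0 until the support takes drop newtons, not below zmin"
    q=None if deg is None else quat(deg)
    manip.servo_line([*p,z0],q,vel=.06); manip.sleep(.15); f0=manip.current_force()[2]; z=z0
    while z>zmin:
        z-=step; manip.servo_line([*p,z],q,vel=vel); f=manip.current_force()
        if f[2]-f0>drop: break
    st("lowered z=%.4f dF=%.1f"%(z,f[2]-f0)); return z
E
python3 - <<'E'
from h import *
effector.close(40); st("c40")
p=[.5071,.3551]
manip.servo_line([*p,.16],vel=.04); st("lift"); manip.servo_line([*p,.26],vel=.15); st("up")
m=[.651,.007]
manip.servo_line([*m,.26],quat(89.2),vel=.2); st("over")
manip.servo_line([*m,.085],vel=.12)
lower(m,.056,.0485)
effector.open_jaws(); st("rel"); manip.servo_line([*m,.26],vel=.2)
snap("top","g2")
E
```

```text
c40 t6.4 p [0.5071 0.3552 0.13  ] F [ 0.8  1.4 -1. ] M [ 0.27 -0.22 -0.1 ] gap 0.0115
lift t7.3 p [0.507  0.3548 0.1598] F [ 0.3  0.3 -6.1] M [ 0.12 -0.11 -0.02] gap 0.0116
up t8.1 p [0.5069 0.3544 0.259 ] F [ 0.6 -0.7 -5.9] M [ 0.1  -0.13  0.  ] gap 0.0114
over t10.2 p [0.6506 0.0084 0.2602] F [-0.6  0.8 -6.1] M [ 0.15 -0.16  0.03] gap 0.0115
lowered z=0.0500 dF=9.6 t14.1 p [0.6511 0.007  0.051 ] F [-4.1 -0.9  4.1] M [-0.13  0.62 -0.  ] gap 0.0117
rel t15.4 p [0.651 0.007 0.05 ] F [ 0.1  0.6 -0. ] M [ 0.13 -0.14 -0.  ] gap 0.0919
```

View pics/g2.png

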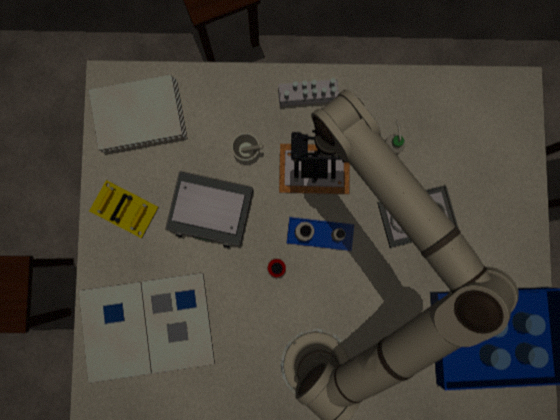

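The roller platform lies flat on the mat at (315,168), and the bare drive table shows at (211,208). Next I measure the table, then pick up the cup platform and hold it over the shaker.

```bash
python3 - <<'E'
from h import *
t=cv2.cvtColor(cv2.imread("pics/g2.png"),cv2.COLOR_BGR2RGB)
def bright(roi,T): 
    return cv2.GaussianBlur(crop(t,roi).astype(np.float32).mean(2),(0,0),2)>T
for T in (68,76,82):
    r=(165,170,250,245);print(T,"table",rect("top",holding(bright(r,T),r,(211,215)),.085))
c=[.4924,-.3430]
d=104.4+180
d2=104.4
# need the wrist free from tray to shaker with the same grip
for dd,s in((104.4,78.3),(284.4,258.3)):
    print([None if (q:=manip.solve_ik(p,quat(a))) is None else np.round(q,2) for p,a in(([*c,.05],dd),([.5071,.3551,.13],s),([.5071,.3551,.26],s))])
d=284.4
manip.servo_line([.55,-.15,.30],vel=.25)
manip.move_pose([*c,.26],quat(d)); st()
manip.servo_line([*c,.0495],vel=.12); effector.close(8); st("c8"); effector.close(40); st("c40")
manip.servo_line([*c,.08],vel=.04); st("lift"); manip.servo_line([*c,.27],vel=.15); st("up")
print(np.round(manip.current_q(),2))
snap("scene","g3")
E
```

```text
68 table (array([0.50761826, 0.35571396]), np.float32(78.203186), [130.7985382080078, 210.4737091064453])
76 table (array([0.50752814, 0.35567871]), np.float32(78.05436), [128.64662170410156, 208.602294921875])
82 table (array([0.50748523, 0.35569669]), np.float32(78.0654), [126.99034118652344, 207.0643310546875])
[array([ 1.38,  1.06, -1.26,  1.78,  1.1 ,  1.2 ,  1.59]), array([ 0.12,  0.87, -1.19,  1.7 ,  0.86,  1.2 ,  0.07]), array([ 0.17,  0.75, -1.31,  1.58,  0.73,  1.39,  0.16])]
[array([ 1.08,  0.72, -0.7 ,  1.79,  0.6 ,  0.86, -1.23]), array([-1.4 ,  0.83,  1.13,  1.75, -0.83,  1.13, -1.77]), array([-1.49,  0.78,  1.36,  1.64, -0.77,  1.37, -1.8 ])]
 t19.5 p [ 0.4929 -0.342   0.2599] F [-0.2  0.1  0. ] M [0.05 0.02 0.01] gap 0.0920
c8 t22.6 p [ 0.4925 -0.3433  0.0495] F [-0.  -0.9 -1.4] M [-0.22 -0.12  0.01] gap 0.0121
c40 t22.8 p [ 0.4925 -0.3433  0.0495] F [ 0.8 -1.8 -0.7] M [-0.36 -0.17 -0.03] gap 0.0122
lift t23.7 p [ 0.4921 -0.343   0.0798] F [ 0.3 -0.3 -5.4] M [ 0.02  0.05 -0.  ] gap 0.0117
up t25.1 p [ 0.4917 -0.3428  0.2688] F [ 0.6 -0.1 -5.1] M [-0.01  0.08 -0.05] gap 0.0114
[ 1.17  0.46 -0.82  1.63  0.35  1.22 -1.04]
```

View pics/g3.png

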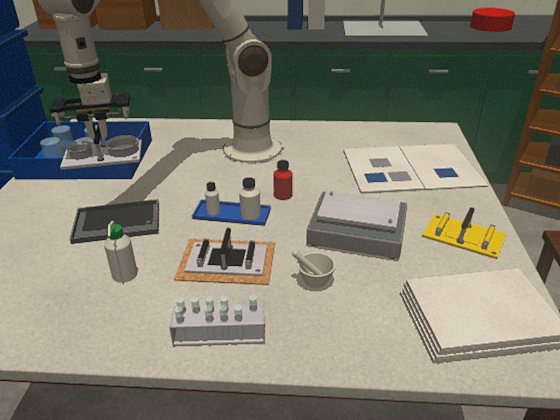

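The scene shows the cup platform held level at (103,150), the tray empty, and the roller platform flat on the mat at (227,257).

```bash
python3 - <<'E'
from h import *
s=[.5073,.3553]
try:
    manip.servo_line([.55,0,.27],quat(270),vel=.25); manip.servo_line([*s,.26],quat(258.2),vel=.25)
except manip.PlanningError as e: print("PE",e)
st(); print(np.round(manip.current_q(),2))
manip.servo_line([*s,.17],vel=.12); manip.sleep(.3); st("above")
snap("scene","g4"); snap("top","g4t")
a=cv2.imread("pics/g4.png")[130:270,280:430]; b=cv2.imread("pics/g4t.png")[150:270,150:270]
cv2.imwrite("pics/g4c.png",np.hstack([cv2.resize(a,(430,400),interpolation=2),cv2.resize(b,(370,400),interpolation=2)]))
E
```

```text
t28.9 p [0.5075 0.3547 0.2598] F [ 0.4  0.2 -5.1] M [0.01 0.04 0.01] gap 0.0117
[-0.36  0.41 -0.4   1.6   0.17  1.17 -2.57]
above t30.1 p [0.5076 0.3555 0.1707] F [ 0.2 -0.9 -5.8] M [ 0.06  0.07 -0.05] gap 0.0117
```

View pics/g4c.png

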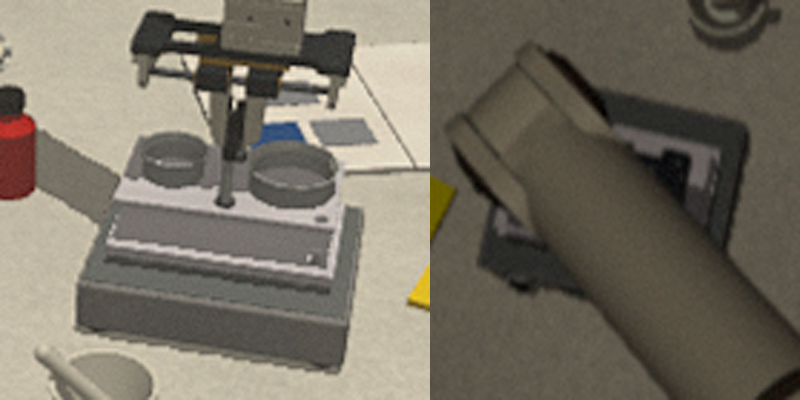

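The crop shows the cup platform level over the table, with the pin at crop (310,257) roughly below its hole at (320,218). Before lowering I check joint 7's margin.

```bash
python3 - <<'E'
from h import *
print(manip.current_q())
for z in(.15,.13): print(manip.solve_ik([.5073,.3553,z],quat(258.2)))
for nm in("g4",):
    im=cv2.cvtColor(cv2.imread("pics/g4.png"),cv2.COLOR_BGR2GRAY).astype(int)
    for x in (340,350,360,370,380): print(x,list(im[190:232,x]))
E
```

```text
[-0.42520975  0.48832976 -0.30555696  1.6869464   0.16951519  0.99177731
 -2.56700072]
[-0.44011405  0.50988781 -0.28605598  1.70270355  0.16972551  0.95332769
 -2.56704051]
[-0.45478242  0.53230797 -0.26676085  1.71660792  0.1695788   0.91527948
 -2.56677438]
340 [np.int64(88), np.int64(90), np.int64(92), np.int64(90), np.int64(88), np.int64(90), np.int64(168), np.int64(194), np.int64(187), np.int64(182), np.int64(190), np.int64(198), np.int64(147), np.int64(96), np.int64(105), np.int64(112), np.int64(114), np.int64(113), np.int64(114), np.int64(114), np.int64(114), np.int64(113), np.int64(117), np.int64(112), np.int64(112), np.int64(103), np.int64(171), np.int64(199), np.int64(176), np.int64(126), np.int64(99), np.int64(112), np.int64(86), np.int64(60), np.int64(66), np.int64(92), np.int64(110), np.int64(109), np.int64(104), np.int64(103), np.int64(103), np.int64(103)]
350 [np.int64(78), np.int64(82), np.int64(102), np.int64(113), np.int64(106), np.int64(123), np.int64(170), np.int64(190), np.int64(183), np.int64(185), np.int64(184), np.int64(188), np.int64(192), np.int64(161), np.
[... 1573 characters left out ...]
64(95), np.int64(77), np.int64(69), np.int64(66), np.int64(94), np.int64(105)]
380 [np.int64(110), np.int64(112), np.int64(115), np.int64(109), np.int64(118), np.int64(107), np.int64(87), np.int64(84), np.int64(94), np.int64(89), np.int64(87), np.int64(84), np.int64(76), np.int64(170), np.int64(200), np.int64(193), np.int64(202), np.int64(169), np.int64(114), np.int64(97), np.int64(113), np.int64(112), np.int64(113), np.int64(112), np.int64(117), np.int64(113), np.int64(115), np.int64(114), np.int64(117), np.int64(114), np.int64(114), np.int64(105), np.int64(166), np.int64(194), np.int64(169), np.int64(116), np.int64(99), np.int64(108), np.int64(88), np.int64(62), np.int64(68), np.int64(96)]
```

```bash
python3 - <<'E'
from h import *
s=[.5073,.3553]
manip.servo_line([*s,.28],vel=.15)
manip.movej([-0.67,0.37,0.01,1.58,-0.01,1.19,-2.42]); st(); 
manip.servo_line([*s,.20],quat(258.2),vel=.1); print(np.round(manip.current_q(),3))
manip.servo_line([*s,.15],vel=.08); manip.sleep(.3); print(np.round(manip.current_q(),3)); st()
im=snap("scene","g5"); cv2.imwrite("pics/g5c.png",cv2.resize(im[150:270,290:430,::-1],None,fx=5,fy=5,interpolation=2))
E
```

```text
t31.5 p [0.5038 0.3625 0.2788] F [ 0.4  0.6 -5.7] M [0.02 0.03 0.02] gap 0.0118
[-0.664  0.437  0.013  1.669 -0.007  1.034 -2.426]
[-0.663  0.492  0.012  1.711 -0.007  0.938 -2.426]
 t33.5 p [0.5076 0.3555 0.1506] F [-0.6 -0.3 -4.5] M [0.04 0.07 0.02] gap 0.0115
```

View pics/g5c.png

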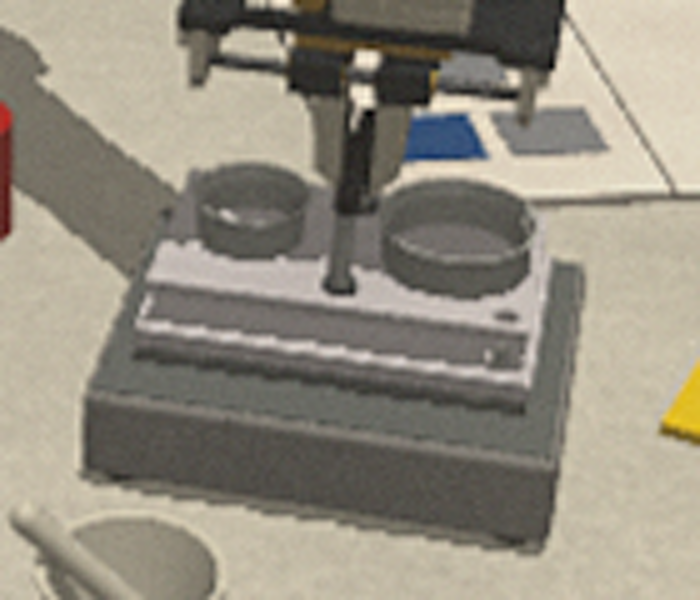

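In the crop the pin tip is at (500,350) and the hole at (508,316). Comparing them by casting rays:

```bash
python3 - <<'E'
from h import *
px=np.array([[500,350],[508,316]])/5+[290,150]-.4
a=cast("scene",px[0],.092)[0]; b=cast("scene",px[1],.113)[0]
t=np.radians(78.2);ux=np.array([np.sin(t),-np.cos(t)]);uy=np.array([np.cos(t),np.sin(t)])
c=np.array([.5073,.3553])
print("pin-hole dx,dy mm",(a-b)@ux*1e3,(a-b)@uy*1e3,"pin expected", c+ux*.047+uy*.087,a,b)
E
```

```text
pin-hole dx,dy mm 1.056767169052831 -1.8294322620514594 pin expected [0.57109792 0.43085015] [0.57299188 0.42739849] [0.57233156 0.42940537]
```

The offsets are about 2 mm, which is inside the pins' capture range, so I lower with force watch.

```bash
python3 - <<'E'
from h import *
s=[.5074,.3554]
manip.servo_line([*s,.1415],vel=.05); st("above pins")
z=lower(s,.1415,.1285,drop=4.)
E
```

```text
above pins t33.9 p [0.5068 0.355  0.1406] F [-0.3 -0.9 -5.9] M [ 0.1  -0.04 -0.  ] gap 0.0117
lowered z=0.1295 dF=10.3 t37.3 p [0.5075 0.3555 0.1305] F [-3.4 -1.6  5. ] M [-0.44  0.68 -0.01] gap 0.0119
```

Height 0.1305 is exactly the seated height. I release, then store the roller platform.

```bash
python3 - <<'E'
from h import *
s=[.5075,.3555]; m=[.651,.007]; t=[.4905,-.342]
effector.open_jaws(); st("rel"); manip.servo_line([*s,.26],vel=.15)
manip.servo_line([*m,.22],quat(269.2),vel=.25); print(np.round(manip.current_q(),2))
im=snap("scene","g6")
manip.servo_line([*m,.052],vel=.12); st("down"); effector.close(8); st("c8"); effector.close(40)
manip.servo_line([*m,.08],vel=.04); manip.servo_line([*m,.26],vel=.15); st("up")
manip.servo_line([*t,.26],quat(284.9),vel=.22); print(np.round(manip.current_q(),2))
manip.servo_line([*t,.10],vel=.12); manip.sleep(.3); st("over tray")
im2=snap("scene","g7")
a=im[140:270,290:440];b=im2[120:250,40:190]
cv2.imwrite("pics/g7c.png",cv2.resize(np.hstack([a,b])[:,:,::-1],(800,347),interpolation=2))
E
```

```text
rel t38.6 p [0.5074 0.3554 0.1295] F [-0.2 -0.4  0.9] M [ 0.07  0.05 -0.01] gap 0.0920
[-0.13  0.47  0.11  1.57 -0.06  1.1  -1.59]
down t42.9 p [0.6518 0.007  0.0529] F [-0.2 -0.6 -1.2] M [ 0.04  0.01 -0.02] gap 0.0918
c8 t44.1 p [0.651 0.007 0.052] F [-0.1 -0.1 -0.3] M [ 0.04  0.01 -0.03] gap 0.0117
up t46.5 p [0.6502 0.007  0.2586] F [-0.8 -0.3 -5.9] M [ 0.04  0.   -0.01] gap 0.0111
[ 0.4   0.35  0.21  1.67 -0.08  1.13 -0.68]
over tray t50.2 p [ 0.4907 -0.3421  0.1004] F [ 1.   0.5 -6. ] M [ 0.02 -0.03 -0.01] gap 0.0115
```

View pics/g7c.png

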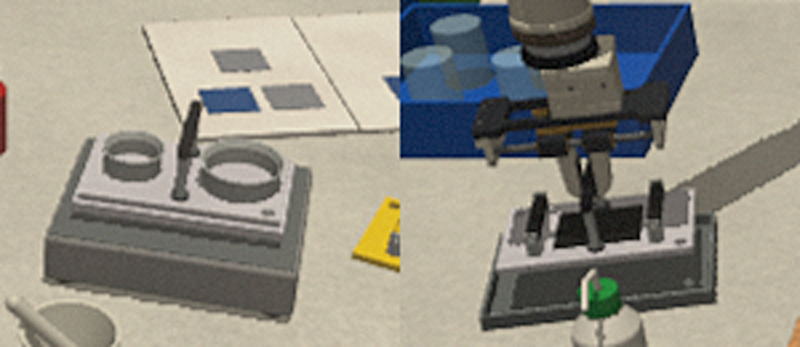

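Left: the cup platform is seated flat on the shaker. Right: the roller platform is held squarely over the tray. Next I lower it, then measure the bottles again from a clear view.

```bash
python3 - <<'E'
from h import *
t=[.4905,-.342]
lower(t,.056,.0475)
effector.open_jaws(); st("rel"); manip.servo_line([*t,.26],vel=.2)
manip.servo_line([.50,-.28,.32],quat(270),vel=.2)
im=snap("top","g8"); sc=snap("scene","g8s")
for r,z in(((293,220,318,244),.122),((331,225,351,243),.102)):
    a=crop(im,r); c=blob(a.max(2)<45,r); (cc,rr)=cv2.minEnclosingCircle(c.astype(np.float32)); print("bottle",cc,rr*2/483.7*(1.635-z),cast("top",cc,z))
r=(165,170,250,245)
for T in(68,74):
    b=cv2.GaussianBlur(crop(im,r).astype(np.float32).mean(2),(0,0),2)>T; print(rect("top",holding(b,r,(182,222)),.093))
cv2.imwrite("pics/g8c.png",np.hstack([cv2.resize(im[160:260,160:260,::-1],(400,400),interpolation=2),cv2.resize(sc[190:250,60:170,::-1],(400,400),interpolation=2)]))
E
```

```text
lowered z=0.0490 dF=11.8 t53.0 p [ 0.4906 -0.342   0.05  ] F [-2.6  2.5  5.5] M [ 0.51  0.74 -0.03] gap 0.0114
rel t54.4 p [ 0.4905 -0.342   0.049 ] F [-0.5  0.4  0.1] M [ 0.   -0.    0.03] gap 0.0916
bottle (305.36187744140625, 230.41197204589844) 0.03620493455689284 [[0.43321705 0.04448414]]
bottle (340.2010803222656, 233.54891967773438) 0.02704156638226875 [[ 0.42518985 -0.06782533]]
(array([0.5068035 , 0.35501581]), np.float32(78.12539), [129.82249450683594, 208.71588134765625])
(array([0.49639771, 0.34928961]), np.float32(78.39242), [215.0045928955078, 255.492431640625])
```

View pics/g8c.png

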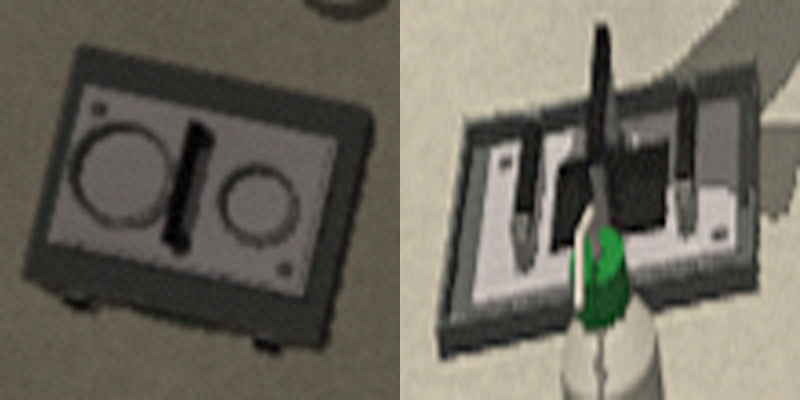

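Left: the cup platform sits level on the table, holes on the pins, wide cup to the left. Right: the roller platform lies flat in the tray. Now the small bottle.

```bash
cat >> h.py <<'E'
C=np.array([.5073,.3553]); U=np.array([np.cos(np.radians(78.15)),np.sin(np.radians(78.15))])
def bottle(src,dst,hg,f,d1,d2):
    manip.move_pose([*src,.24],quat(d1)); manip.servo_line([*src,.004+hg-G],vel=.12); st("at bottle")
    effector.close(f); st("grip"); manip.servo_line([*src,.05+hg-G],vel=.06); manip.servo_line([*src,.30],vel=.15); st("up")
    manip.servo_line([*dst,.30],quat(d2),vel=.18); print(np.round(manip.current_q(),2))
    manip.servo_line([*dst,.140+hg-G],vel=.1); manip.sleep(.3); st("over cup")
E
python3 - <<'E'
from h import *
ps=[.4250,-.0678]; pl=[.4333,.0440]; W=C+.055*U; N=C-.055*U; print(W,N)
for f in(-6.2,173.8): print([None if(q:=manip.solve_ik(p,quat(a)))is None else np.round(q,2) for p,a in(([*ps,.041],f),([*N,.13],f-5.6),([*pl,.06],f),([*W,.15],f-5.6))])
manip.servo_line([.47,-.16,.32],vel=.25)
b=best([*ps,.24],-6.2); print(b)
bottle(ps,N,.056,20,b,b-5.6)
a=snap("scene","g9"); cv2.imwrite("pics/g9c.png",cv2.resize(a[110:270,270:430,::-1],(560,560),interpolation=2))
E
```

```text
[0.51859426 0.40912787] [0.49600574 0.30147213]
[array([ 0.15,  0.4 , -0.06,  2.22,  0.05,  0.52, -0.06]), array([-0.29,  0.49, -0.39,  1.81,  0.23,  0.89, -0.99]), array([-0.01,  0.37, -0.17,  2.2 ,  0.11,  0.58, -0.38]), array([-0.4 ,  0.6 , -0.44,  1.59,  0.29,  1.02, -1.13])]
[array([-0.57,  0.53,  0.8 ,  2.24, -0.67,  0.62, -2.53]), array([ 0.27,  0.9 , -1.3 ,  1.8 ,  0.93,  1.22,  1.62]), array([-1.16,  0.92,  1.35,  2.23, -1.12,  1.04, -2.38]), array([ 0.05,  0.99, -1.31,  1.57,  0.97,  1.35,  1.57])]
-6.2
at bottle t59.9 p [ 0.4255 -0.0678  0.0417] F [-0.3  0.1 -0.3] M [-0.05 -0.07  0.  ] gap 0.0919
grip t60.7 p [ 0.4254 -0.0678  0.0413] F [ 1.1  0.1 -0.6] M [-0.02 -0.34 -0.01] gap 0.0396
up t63.2 p [ 0.4244 -0.0677  0.2991] F [-0.8  0.3 -1.3] M [-0.03 -0.06 -0.04] gap 0.0396
[-0.36  0.3  -0.29  1.65  0.09  1.21 -0.88]
over cup t67.1 p [0.4962 0.3015 0.1775] F [ 1.  -0.7 -1.2] M [-0.04 -0.03  0.03] gap 0.0398
```

View pics/g9c.png

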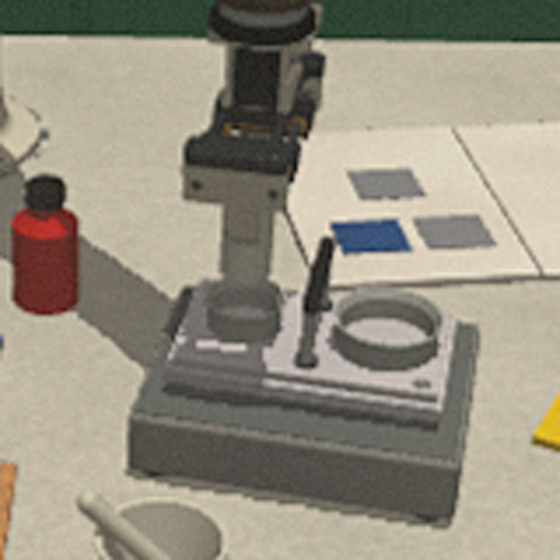

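The finger at (247,240) hides the bottle but lines up with the narrow cup at (245,305). I lower it with force watch.

```bash
python3 - <<'E'
from h import *
N=C-.055*U
z=lower(N,.137,.127,drop=2.5)
E
```

```text
lowered z=0.1290 dF=8.0 t70.2 p [0.4966 0.3017 0.13  ] F [-0.8 -0.9  6.2] M [-0.23  0.28  0.04] gap 0.0395
```

It touched down at the cup floor height. Release, then the large bottle.

```bash
python3 - <<'E'
from h import *
N=C-.055*U; W=C+.055*U; pl=[.4333,.0440]
effector.open_jaws(); st("rel"); manip.servo_line([*N,.28],vel=.15)
manip.servo_line([.44,.10,.30],quat(-6.2),vel=.25)
bottle(pl,W,.075,28,-6.2,-11.8)
z=lower(W,.157,.146,drop=3)
a=snap("scene","g10"); cv2.imwrite("pics/g10c.png",cv2.resize(a[110:270,270:430,::-1],(560,560),interpolation=2))
E
```

```text
rel t71.1 p [0.496  0.3015 0.129 ] F [-0.3  0.7 -0.3] M [-0.03 -0.05 -0.02] gap 0.0919
at bottle t75.4 p [0.4339 0.0441 0.0607] F [ 0.1 -0.3 -0.4] M [-0.02 -0.07 -0.  ] gap 0.0917
grip t76.0 p [0.4347 0.0441 0.0607] F [2.4 0.5 2.6] M [-0.09 -0.8  -0.01] gap 0.0593
up t78.3 p [0.4326 0.0439 0.299 ] F [-0.9  0.3 -2.7] M [ 0.02 -0.01 -0.03] gap 0.0594
[-0.48  0.45 -0.32  1.44  0.14  1.28 -1.02]
over cup t82.1 p [0.5188 0.4092 0.1966] F [ 0.2 -0.1 -3. ] M [ 0.01 -0.07  0.01] gap 0.0592
lowered z=0.1490 dF=6.3 t85.0 p [0.5188 0.4094 0.1497] F [-0.7 -1.3  2.8] M [-0.2   0.34  0.05] gap 0.0596
```

View pics/g10c.png

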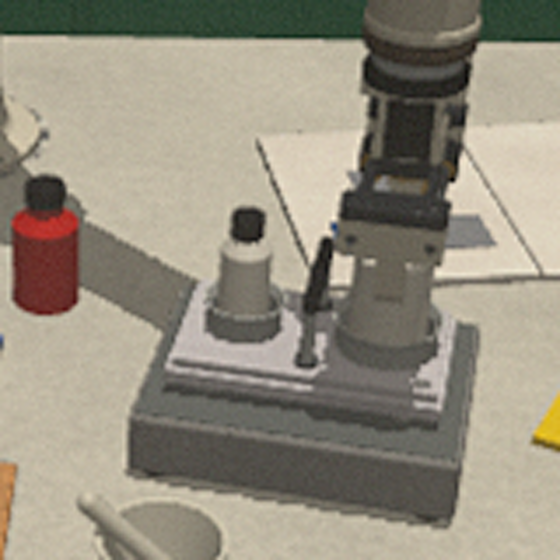

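The small bottle stands upright in the narrow cup at (245,280). The large one is in the wide cup at (390,310), at floor height. Release and check.

```bash
python3 - <<'E'
from h import *
W=C+.055*U
effector.open_jaws(); st("rel"); manip.servo_line([*W,.32],vel=.15)
manip.servo_line([.45,.0,.35],vel=.25); manip.sleep(.5); st()
snap("scene","g11")
E
```

```text
rel t85.8 p [0.5186 0.4091 0.1489] F [ 0.6  0.6 -0.1] M [-0.02 -0.07  0.02] gap 0.0922
 t89.4 p [4.5e-01 1.0e-04 3.5e-01] F [ 0.5 -0.8 -0. ] M [-0.07 -0.14 -0.01] gap 0.0919
```

View pics/g11.png

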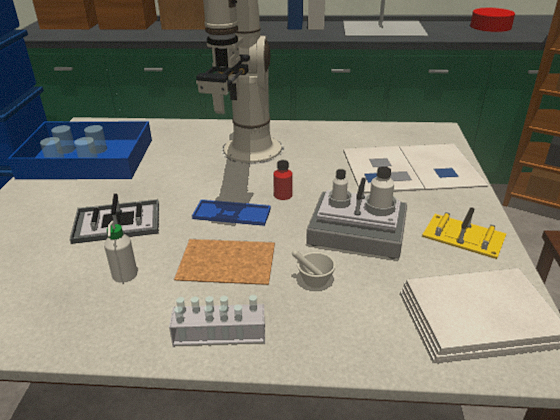

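Both bottles stand upright in their cups on the shaker at (340,188) and (381,190). The roller platform is in the tray at (116,219), and the mortar and wash bottle have not moved.

```bash
python3 -c "
from bench import manip
print(manip.hand_in())"
```

```text
the job is handed in; nothing more can be done
None
```

The job is handed in at about 89 s: the cup platform is down on both shaker pins with each bottle upright on its cup floor, the roller platform lies flat in the store tray, and the mortar and wash bottle were not touched.

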